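Draw a metal coupon from a magazine whose slide may be bolted, and lay it on the scale

TASK

Draw the slide of the coupon magazine out to its stop by its knob: nobody noted whether it was left bolted, so try it, and if it holds, give the knob a quarter turn to free it. Lift the bottom coupon out of the slide's pocket and lay it flat on the pan of the platform scale, gently and wholly on the pan, then push the slide fully home again. The other coupons stay stacked in the magazine and everything else on the bench stays where it stands.

Things in the scene. Friction and masses are not known exactly. Their poses are not given: they have to be found in the camera images.
- magazine: coupon magazine screwed to the bench: aluminium base 228 x 64 mm, its top 10 mm over the bench; in the middle a grey tower (64 x 56 mm, top 67 mm over the bench), behind it a grey channel 33 mm high. Origin on the bench under the tower's centre; +x points to the rear, -x to the front, where the slide comes out; z up
- bore (a point): centre of the tower's top. The tower holds four coupons one upon another. Its front wall ends 31 mm over the bench, so only the lowest passes out, in the slide's pocket; the three above then rest on the slide's long tail, and the next drops into the pocket when the slide is pushed home
- slide (a joint): how far the steel slide is drawn out to the magazine's -x, in m: 0 fully home, 0.075 at the outer stop. Drawing or pushing it takes about 3 to 6 N when it is free; bolted, it gives 1 to 2 mm and then holds. It stays where it is left
- knob_mid (a point): middle of the round black knurled knob, the slide's handle: 32 mm across, from 32 to 51 mm over the bench, axis vertical. Travels with the slide: 90 mm in front of the tower's centre with the slide home, 165 mm with it drawn out. It has the magazine's axes and does not turn with the knob. Below it is the slide's head, 40 x 44 mm, top 28 mm over the bench
- bolt_hole (a point): centre of the head's underside, where a hidden bolt drops into a groove of the base. The knob works it; the knob is plain and turns without end either way (about 0.05 N m, stays as left), so nothing shows whether the bolt is down. A quarter turn (1.3 to 1.8 rad) either way always frees a bolted slide; the same turn may well bolt a free one
- coupon_1_mid (a point): centre of the bottom coupon, a plain steel plate 50 x 36 x 8 mm, 0.11 kg; x along its 50 mm, y along its 36 mm, z up. It starts in the slide's pocket under the tower, from 20 to 28 mm over the bench, long side along the magazine's x, with 2 mm of play, and comes out with the slide
- pocket (a point): centre of the slide's pocket floor, 20 mm over the bench, with the magazine's axes; travels with the slide (under the tower's centre when home). Corner walls 6 mm high hold the coupon; half-way along, both long sides of the coupon are open for fingers over 37 mm, down to the base (10 mm over the bench); the floor there is only 20 mm wide
- coupon_2_mid (a point): centre of the second coupon from the bottom, alike (starts 32 mm over the bench)
- coupon_3_mid (a point): centre of the third coupon, alike (starts 40 mm over the bench)
- coupon_4_mid (a point): centre of the top coupon, alike (starts 48 mm over the bench)
- coupon_1: the bottom coupon again, origin at the centre of its underside
- pan_top (a point): centre of the upper face of the platform scale's flat square steel pan, 198 x 196 mm, which is empty and does not move; z up
- beaker_100: bystander: low glass beaker 55 mm across, 68 mm high, beside the magazine; origin at its underside
- green_cup: bystander: small green cup 57 mm across, 34 mm high, in front of the scale; origin at its underside
- petri_3: bystander: petri dish 91 mm across, 16 mm high, in front of the balance; origin at its underside
- forceps: bystander: steel forceps 120 mm long lying in front of the scale; origin at the underside
Mind the look-alikes: they are no part of the job. Leave any green or pink look-alike of the part that bears coupon_4_mid alone.

How it is judged (in metres and radians):
On the way, in this order (a step that is already met when the one before it is completed fails the run):
1. the slide is drawn out to its stop with the bottom coupon in its pocket (value of joint slide above 0.07 m and x of coupon_1_mid in the frame of magazine between -0.084 and -0.066 m), for 0.2 s.
2. the bottom coupon lies flat on the scale pan (x of coupon_1_mid in the frame of pan_top between -0.068 and 0.068 m and y of coupon_1_mid in the frame of pan_top between -0.068 and 0.068 m and z of coupon_1_mid in the frame of pan_top between 0 and 0.008 m and angle between coupon_1_mid's own z axis and vertical below 0.08 rad), for 0.2 s.
At the end, for the whole second after the job is handed in: The bottom coupon lies flat (within 0.08 rad) and at rest on the scale pan, its centre at most 68 mm from the pan's centre along each side of the pan, so that none of it hangs over; the slide is home within 4 mm; the other three coupons are still in the tower; everything is released (all of step 2 and x of coupon_2_mid in the frame of magazine between -0.008 and 0.008 m and y of coupon_2_mid in the frame of magazine between -0.006 and 0.006 m and x of coupon_3_mid in the frame of magazine between -0.008 and 0.008 m and y of coupon_3_mid in the frame of magazine between -0.006 and 0.006 m and x of coupon_4_mid in the frame of magazine between -0.008 and 0.008 m and y of coupon_4_mid in the frame of magazine between -0.006 and 0.006 m and value of joint slide below 0.004 m and linear speed of coupon_1 below 0.02 m/s and contact force between the fingers and coupon_1 below 0.1 N); the robot touches nothing.
It fails at once if the bottom coupon is dropped or flung (loose and faster than 0.6 m/s) (contact force between the fingers and coupon_1 below 0.1 N and linear speed of coupon_1 above 0.6 m/s).
It fails at once if another coupon leaves the tower (not (x of coupon_2_mid in the frame of magazine between -0.008 and 0.008 m and y of coupon_2_mid in the frame of magazine between -0.006 and 0.006 m and x of coupon_3_mid in the frame of magazine between -0.008 and 0.008 m and y of coupon_3_mid in the frame of magazine between -0.006 and 0.006 m and x of coupon_4_mid in the frame of magazine between -0.008 and 0.008 m and y of coupon_4_mid in the frame of magazine between -0.006 and 0.006 m)).
It fails at once if a bystander is shifted by more than 40 mm (distance of any of beaker_100, green_cup, petri_3, forceps from where it was at the start of the episode above 0.04 m).
It also fails if it takes over 58 s, if anything falls off the work surface, if the arm or the gripper's body presses on something with over 40 N, if the wrist force passes 120 N, or if a joint passes its speed limit or range.

ROBOT

A 7-joint arm with a two-finger parallel gripper is mounted at the origin on a cart in front of the work surface, level with it; the furniture and walls round the work are solid. World frame = base frame: x ahead of the robot, y to its left, z up, the work surface at z = 0. Lengths are in mm, angles in rad, forces in N, time in s.
With the tool pointing down it reaches from about 400 to 875 mm from the base axis. Payload 4.4 kg.
Tool frame: the origin (TCP) lies midway between the tips of the shut fingers; the grasp point (between the pads) lies 19 mm behind it (ctrl.grip_point_offset is the distance from the TCP to the grasp point, in mm); z points along the fingers, y is the direction in which the jaws open and shut (so a half turn about z gives the same grasp; the last joint's range is limited). The gripper opens to 85 mm and grips with 20 to 120 N. Pads are 22 mm wide; open, the fingers measure 114 mm over their backs; the gripper's body (76 mm by 85 mm) begins 54 mm behind the grasp point. The pads swing forward as they close: fully open they stand 13 mm farther back than shut.
Start: joints at [1.269, 0.628, 0.038, 1.517, -0.027, 0.996, -0.02], TCP at [151.881, -632.021, 231.313] pointing down, gripper open.
Joint ranges: [-3.06, 3.06], [-0.37, 2.12], [-1.25, 1.32], [0.18, 2.47], [-1.1, 4.24], [0.23, 1.98], [-2.94, 2.94]. Speed limits (rad/s): [2.57, 2.57, 3.14, 3.14, 3.14, 3.14, 3.14].

INTERFACE

Orientations are given as [roll, pitch, yaw] about the fixed x, y, z axes, in that order (R = Rz(yaw) Ry(pitch) Rx(roll)).
In Python, from cell import ctrl, imaging, models gives the robot as it stands. The module is installed in compiled form; this text tells all that it offers.
- The arm moves only by the tool drive_tool, never from a script. Its argument "deltas" is text: rows parted by semicolons, each of 5 numbers parted by spaces: the shift along the tool's x, y, z in m, then the turn about the tool's z in degrees, then the finger opening in m, from 0 to 0.0854. A call has 1 to 12 rows; each row is the pose to reach, as a shift and turn from the pose commanded when the call began, along the tool's axes at that moment; what a row does not reach only later rows make up. A row lasts 1/8 s, in which the tool goes at most 62.5 mm and 10.7 degrees, less where a joint would pass 70% of its speed; a pose out of reach is approached as far as the arm can. A call with a gripper value outside its range is refused whole. The fingers move at their own pace and stop on an object; the grip force is fixed at half the most. Time passes only in rows, so rows that repeat a pose let the fingers close. It gives the time, the measured TCP pose, the force and the opening at its end, in the units of the state.
- ctrl.read_state(): the state, without advancing time (a new reading comes with each control period).
- imaging.get_image(name): name is "side" or "top"; returns a dict with "color" (400x640x3 uint8, red, green, blue), "range_z" (400x640 float32, mm along the optical axis (not along the pixel's ray), 0 where there is no reading), "vfov" (degrees; the focal length in pixels is half the picture's height over the tangent of half this angle, whatever the lens; pixels are square), "cx", "cy" (the principal point, pixels), "k1" (the pictures are not rectified: a ray, as slopes to the right and down, at radius r is drawn at 1 + k1 r^2 times it, then the intrinsics apply), "extrinsics" (4x4, takes a point from camera to world coordinates). Camera axes: x right, y down, z forward; pixel columns grow to the right and rows downward; lengths in mm; the calibration is good to about 2 mm. A picture is of the moment at which its call begins.
- ctrl.finish_job(): hands the job in, once; it reports no verdict.
Trained networks look in a picture, given as the dict that the camera call returned (one of the last four; its "shot" number tells which), for a name from the list of things; names that differ only in an ending like _2 or _b are one class to them, and where a whole thing is asked for, a point or a joint stands for the part that bears it (a point fixed in the world has none). Each returns a list of dicts, best first, with "score" (0 to 1); they miss things now and then, are a little off and sometimes report something else, mostly with a low value. They report only what shows in the picture. A call takes as long as a camera call. They do not tell look-alikes from the thing itself.
- models.spot_in(picture, thing): "point" ([column, row] in pixels, amid what is visible of it).
- models.landmark_of(picture, thing): "point" ([column, row] in pixels: a listed point, or the origin of a listed thing).
The state is a dict: "clock": time; "qpos": joint angles; "qd": joint speeds; "tau": joint torques, N m; "eef_pos": TCP position; "tool_rot": TCP orientation; "force": force on the tool from outside, world axes, zero at the start; "torque": the same for the moment, N m; "width": finger opening in mm.
Only numpy, scipy, OpenCV 4.12 (cv2) and the standard library are available. Lean on these libraries where they do the work, as an engineer would, in place of code of your own. Each camera call takes 0.05 s, during which the arm holds its last target.

## Working session

There is one attempt and no reset: what is moved stays moved. The work goes in short steps, Python scripts to look and compute and a tool call to move; the robot and the scene stay as the last step left them, time stands still between calls to the robot, and variables do not carry over. Pictures are saved under pics/ and viewed, and the job is handed in when it is done.

Besides the shell and the picture viewer there is one more tool, called after "Call:" by a JSON object that holds its "method" and its "body", one argument or row to a line. drive_tool: Moves the arm, as the interface text tells. Its arguments: {"type":"object","properties":{"deltas":{"type":"string"}},"required":["deltas"]}

```bash
mkdir -p pics; cat > h.py <<'E'
import numpy as np, cv2
from cell import ctrl, imaging, models
def K(p):
    f=p["color"].shape[0]/2/np.tan(np.radians(p["vfov"])/2); return f,p["cx"],p["cy"],p["k1"]
def ray(p,uv):
    f,cx,cy,k=K(p); d=np.array([(uv[0]-cx)/f,(uv[1]-cy)/f]); s=d.copy()
    for _ in range(30): s=d/(1+k*(s@s))
    return np.array([s[0],s[1],1.])
def at_depth(p,uv,w=2):
    c,r=int(round(uv[0])),int(round(uv[1])); a=p["range_z"][max(0,r-w):r+w+1,max(0,c-w):c+w+1]; a=a[a>0]
    E=np.array(p["extrinsics"]); 
    if len(a)==0: return None
    return E[:3,:3]@(ray(p,uv)*np.median(a))+E[:3,3]
def at_z(p,uv,z):
    E=np.array(p["extrinsics"]); d=E[:3,:3]@ray(p,uv); o=E[:3,3]; return o+d*(z-o[2])/d[2]
def proj(p,X):
    E=np.array(p["extrinsics"]); c=E[:3,:3].T@(np.asarray(X,float)-E[:3,3]); s=c[:2]/c[2]; f,cx,cy,k=K(p); s=s*(1+k*(s@s)); return s*f+[cx,cy]
def cloud(p):
    f,cx,cy,k=K(p); h,w=p["range_z"].shape
    u,v=np.meshgrid(np.arange(w),np.arange(h)); d=np.stack([(u-cx)/f,(v-cy)/f],-1); s=d.copy()
    for _ in range(30): s=d/(1+k*(s**2).sum(-1,keepdims=True))
    P=np.concatenate([s,np.ones((h,w,1))],-1)*p["range_z"][...,None]; E=np.array(p["extrinsics"]); Q=P@E[:3,:3].T+E[:3,3]; Q[p["range_z"]<=0]=np.nan; return Q
def save(p,n,box=None,sc=1):
    im=p["color"][...,::-1]
    if box: im=im[box[1]:box[3],box[0]:box[2]]
    cv2.imwrite("pics/"+n+".png",cv2.resize(im,None,fx=sc,fy=sc,interpolation=cv2.INTER_CUBIC))
E
cat > a.py <<'E'
from h import *
np.set_printoptions(precision=1,suppress=True)
print(ctrl.read_state())
for n in("top","side"):
    p=imaging.get_image(n); save(p,n+"0"); print(n,p["vfov"],p["cx"],p["cy"],p["k1"],np.array(p["extrinsics"])[:3,3])
    for t in["magazine","bore","knob_mid","coupon_4_mid","pan_top","beaker_100","green_cup","petri_3","forceps"]:
        for d in models.landmark_of(p,t)[:3]: print(t,np.array(d["point"]),round(d["score"],2),at_depth(p,d["point"]))
E
python3 a.py
```

```text
{'clock': 0.0, 'qpos': array([ 1.3,  0.6,  0. ,  1.5, -0. ,  1. , -0. ]), 'qd': array([ 0., -0., -0., -0., -0., -0., -0.]), 'tau': array([ -0. , -56.3,   1.2, -19.3,   0. ,   0. ,   0. ]), 'eef_pos': array([ 151.7, -631.4,  230.4]), 'tool_rot': array([-3.1,  0. ,  0.2]), 'force': array([-0.1,  0.3, -0.2]), 'torque': array([ 0., -0.,  0.]), 'width': 85.40589741902649}
top 44.752611076719504 332.036684407678 192.08609405701387 0.02717334856323967 [ 356.4   15.5 1390.8]
magazine [274.  170.6] 0.98 [600.1 181.4  53.1]
magazine [354.7 242.4] 0.7 [403.4 -46.5   0.8]
bore [275.2 161. ] 0.79 [627.4 178.6  53. ]
knob_mid [266.  193.7] 0.61 [535.3 202.6  49.2]
coupon_4_mid [235.8 179.2] 0.75 [582.4 296.3   8.3]
coupon_4_mid [274.1 162.2] 0.65 [624.2 181.8  51.7]
coupon_4_mid [318.  166.1] 0.62 [622.2  59.9   8. ]
pan_top [393.8 142.8] 0.84 [ 674.  -150.5   83.7]
beaker_100 [271.5 161.1] 0.64 [627.3 189.1  52. ]
beaker_100 [252.7 151.3] 0.6 [658.  244.9  38.4]
green_cup [403.5 239.2] 0.76 [ 413.2 -184.9    4.3]
petri_3 [469.1 238.6] 0.76 [ 416.1 -369.7    7.3]
forceps [357.1 242.9] 0.45 [402.  
[... 156 characters left out ...]
1.9  62.5]
magazine [370.7 256.7] 0.56 [627.4 186.9  50.3]
bore [371.1 252.4] 0.6 [614.8 181.7  48.6]
bore [259.5 207.1] 0.54 [ 667.6 -149.9   81. ]
knob_mid [392.3 232. ] 0.83 [526.1 203.7  42.5]
coupon_4_mid [330.9 242. ] 0.76 [628.1  62.3   7. ]
coupon_4_mid [412.2 269.2] 0.71 [583.1 300.4   6.3]
coupon_4_mid [302.2 266.1] 0.66 [732.9  29.3   5.2]
pan_top [258.  205.6] 0.98 [ 665.6 -156.3   80.7]
beaker_100 [387.3 290.2] 0.74 [690.3 269.8  51.9]
green_cup [387.8 232.2] 0.72 [535.8 193.5  47.9]
green_cup [298.5 152.6] 0.66 [ 410.7 -181.3    1.8]
petri_3 [243.5 130.4] 0.68 [ 428.5 -380.4    0.7]
forceps [333.2 168.1] 0.64 [402.  -59.1  -2.3]
forceps [243.6 131.6] 0.42 [ 432.6 -377.1    1.3]
```

View pics/top0.png

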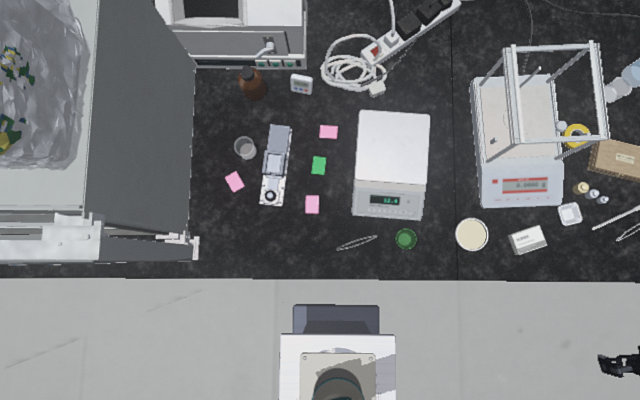

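View pics/side0.png

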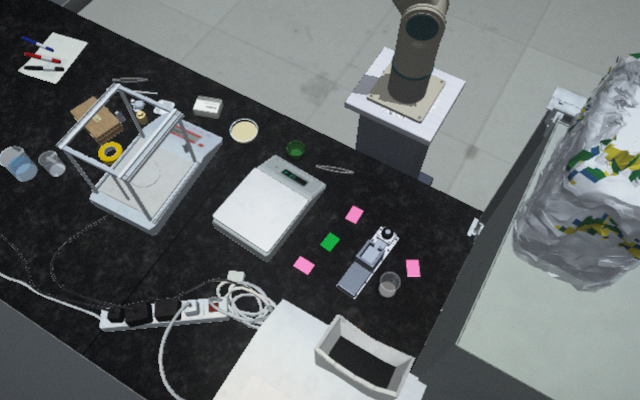

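```bash
cat > b.py <<'E'
from h import *
np.set_printoptions(precision=2,suppress=True)
for n,b in(("top",(200,110,440,260)),("side",(280,180,440,320))):
    p=imaging.get_image(n); save(p,n+"1",b,3 if n=="top" else 4); Q=cloud(p)
    m=lambda lo,hi,x0,x1,y0,y1:(Q[...,2]>lo)&(Q[...,2]<hi)&(Q[...,0]>x0)&(Q[...,0]<x1)&(Q[...,1]>y0)&(Q[...,1]<y1)
    for nm,a in dict(tower=(60,73,560,690,120,240),knob=(46,56,490,570,160,240),head=(24,31,490,570,160,240),base=(6,13,480,760,100,270),pan=(75,95,500,850,-300,0)).items():
        k=m(*a); P=Q[k]
        if len(P)<8: print(nm,len(P)); continue
        (c,s,an)=cv2.minAreaRect(P[:,:2].astype(np.float32)); print(n,nm,len(P),"z",np.median(P[:,2]),"mean",P.mean(0),"rect",np.array(c),np.array(s),an)
E
python3 b.py
```

```text
top tower 212 z 66.95179671784786 mean [623.07 182.42  66.98] rect [624.89 197.97] [90.51 70.52] 83.03489685058594
top knob 100 z 50.85055089713262 mean [530.93 190.69  50.71] rect [530.95 190.95] [30.17 31.07] 17.629432678222656
top head 96 z 27.75999703284583 mean [531.08 191.66  27.7 ] rect [540.46 191.53] [47.21 60.6 ] 84.94923400878906
top base 411 z 8.960288409133 mean [594.56 187.91   9.1 ] rect [621.26 184.64] [276.11 168.49] 0.7191607356071472
top pan 5033 z 83.29438900578043 mean [ 661.91 -147.51   83.34] rect [ 656.07 -147.13] [196.11 218.79] 86.0534439086914
side tower 206 z 64.20981827275875 mean [631.06 183.24  64.45] rect [632.82 200.82] [104.84  72.41] 72.30240631103516
side knob 62 z 48.701791501337084 mean [537.13 192.7   49.03] rect [537.35 192.94] [30.63 26.34] 48.51648712158203
side head 58 z 26.757402390934317 mean [542.64 192.98  26.76] rect [536.4  191.49] [44.16 38.59] 84.28681945800781
side base 223 z 9.04314270871555 mean [610.52 205.03   9.07] rect [632.45 210.07] [124.67 230.94] 85.46411895751953
side pan 4241 z 80.52549083390818 mean [ 672.51 -145.56   80.58] rect [ 668.89 -147.42] [198.65 200.56] 85.6614761352539
```

View pics/top1.png

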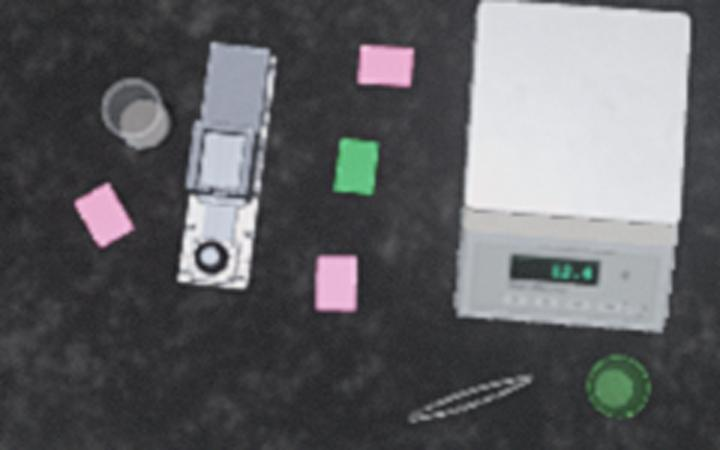

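View pics/side1.png

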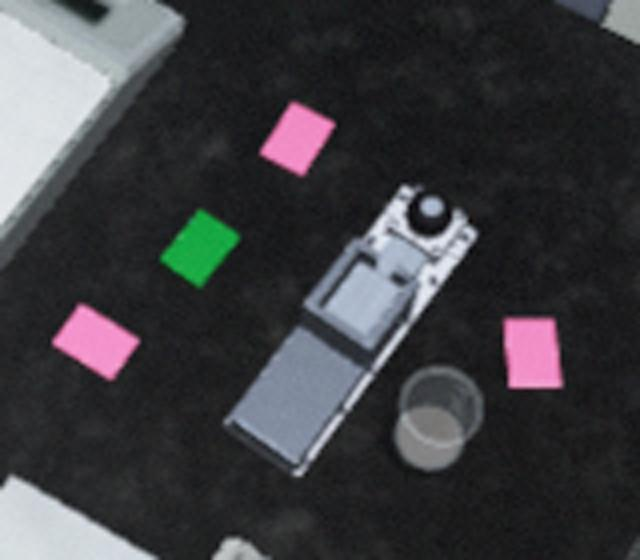

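```bash
cat > c.py <<'E'
from h import *
np.set_printoptions(precision=2,suppress=True)
for n in("top","side"):
    p=imaging.get_image(n); Q=cloud(p); dz=2.5 if n=="side" else 0
    m=lambda lo,hi,x0,x1,y0,y1:(Q[...,2]+dz>lo)&(Q[...,2]+dz<hi)&(Q[...,0]>x0)&(Q[...,0]<x1)&(Q[...,1]>y0)&(Q[...,1]<y1)
    for nm,a in dict(tower=(62,71,560,690,120,222),knob=(47,56,490,570,160,240),channel=(29,36,630,770,120,215),base=(7,12,490,530,140,240),pan=(79,90,540,800,-270,-30)).items():
        k=m(*a).astype(np.uint8); nn,lab,st,ce=cv2.connectedComponentsWithStats(k,connectivity=8)
        i=1+np.argmax(st[1:,4]); P=Q[lab==i]
        (c,s,an)=cv2.minAreaRect(P[:,:2].astype(np.float32)); print(n,nm,len(P),"mean",P.mean(0),"rect",np.array(c),np.array(s),an)
        C=P[:,:2]-P[:,:2].mean(0); w,v=np.linalg.eigh(C.T@C); print("   pca yaw",np.degrees(np.arctan2(v[1,1],v[0,1])), "x",P[:,0].min(),P[:,0].max(),"y",P[:,1].min(),P[:,1].max())
E
python3 c.py
```

```text
top tower 193 mean [623.82 182.61  66.89] rect [620.53 182.05] [59.69 64.49] 84.65935516357422
   pca yaw 54.37192910940563 x 586.102483541097 653.1160746699187 y 150.2978617819072 213.09637456938793
top knob 86 mean [530.91 191.6   51.04] rect [531.07 191.1 ] [27.35 30.07] 56.79043197631836
   pca yaw 174.31154531864695 x 514.8232151872836 546.0846245368855 y 177.02519809280005 205.462987404209
top channel 418 mean [697.48 173.91  32.57] rect [697.56 174.26] [58.92 77.15] 84.11737823486328
   pca yaw 175.5508560900267 x 657.1911898105018 737.6727352274714 y 143.17121654635272 205.8436726133522
top base 21 mean [518.9  165.26   9.83] rect [518.25 166.09] [20.54  8.68] 1.7849860191345215
   pca yaw 176.6656013474673 x 508.0252536565745 528.5533068142925 y 161.60871428412725 170.38303569154772
top pan 4723 mean [ 662.14 -147.73   83.59] rect [ 663.76 -147.26] [195.96 200.6 ] 86.17073822021484
   pca yaw 166.10629356790824 x 559.1942951329302 767.0576201723752 y -248.93591319979603 -43.68484054184377
side tower 178 mean [629.14 180.79  64.24] rect [625.53 180.92] [56.52 64.85] 83.667968
[... 229 characters left out ...]
922657 x 520.6761242566463 550.3731207843392 y 176.4648878414978 207.4997251095287
side channel 472 mean [698.64 174.12  29.9 ] rect [698.52 173.65] [56.28 87.54] 84.78262329101562
   pca yaw 174.39183522345695 x 653.763033060518 743.8997088310282 y 142.72077245533478 205.5384124458161
side base 10 mean [523.03 219.32   6.41] rect [523.06 219.06] [13.13  6.31] 3.6714823246002197
   pca yaw -163.94174898678756 x 516.6330363844205 529.4075245252925 y 215.8390177003215 222.63082966736062
side pan 3954 mean [ 672.4  -144.88   80.82] rect [ 668.72 -147.59] [197.57 200.15] 86.00889587402344
   pca yaw -165.0641959614972 x 563.2316662688761 772.5252245548688 y -251.7078186747911 -43.579465444179505
```

```bash
cat > s.py <<'E'
from h import *
import sys
s=ctrl.read_state()
np.set_printoptions(precision=3,suppress=True)
for k in("clock","qpos","eef_pos","tool_rot","force","torque","width"): print(k,s[k])
def go(x,y,z=None,yawd=None):
    r,p,ya=s["tool_rot"]; R=cv2.Rodrigues(np.array([0,0,ya]))[0]@cv2.Rodrigues(np.array([0,p,0.]))[0]@cv2.Rodrigues(np.array([r,0,0.]))[0]
    d=R.T@(np.array([x,y,z if z is not None else s["eef_pos"][2]])-s["eef_pos"]); print("delta mm",d, "turn", None if yawd is None else (np.degrees(ya)-yawd+180)%360-180)
a=[float(v) for v in sys.argv[1:]]
if a: go(*a)
E
python3 s.py 480 -200 230 -5.7; python3 s.py 533 191 160 -5.7
```

```text
clock 1.2
qpos [ 1.269  0.628  0.039  1.517 -0.027  0.996 -0.02 ]
eef_pos [ 151.854 -632.025  231.311]
tool_rot [ 3.142 -0.     0.236]
force [-1.116 -0.03  -1.229]
torque [-0.006  0.054  0.018]
width 85.41240696246913
delta mm [ 419.98  -343.427    1.319] turn 19.207765749676184
clock 1.2
qpos [ 1.269  0.628  0.039  1.517 -0.027  0.996 -0.02 ]
eef_pos [ 151.854 -632.025  231.311]
tool_rot [ 3.142 -0.     0.236]
force [-1.116 -0.03  -1.229]
torque [-0.006  0.054  0.018]
width 85.41240696246913
delta mm [ 562.841 -711.232   71.321] turn 19.207765749676184
```

Call:
{"method": "drive_tool", "body": {
  "deltas": "0.21 -0.17 0 -42 0.06; 0.42 -0.343 0 -84 0.06; 0.42 -0.343 0 -84 0.06; 0.42 -0.343 0 -84 0.06; 0.42 -0.343 0 -84 0.06; 0.42 -0.343 0 -84 0.06; 0.42 -0.343 0 -84 0.06; 0.42 -0.343 0 -84 0.06; 0.42 -0.343 0 -84 0.06; 0.42 -0.343 0 -84 0.06; 0.42 -0.343 0 -84 0.06"
}}

```text
clock: 2.58
eef_pos: [479.6, -201.2, 231.2]
tool_rot: [-3.141, 0.001, 1.701]
force: [-0.3, -0.4, 0.2]
width: 59.8
```

```bash
python3 s.py 533 191 140 174.3
```

```text
clock 2.575
qpos [ 0.619  0.466 -0.398  1.869  0.235  0.852  0.234]
eef_pos [ 479.567 -201.223  231.22 ]
tool_rot [-3.141  0.001  1.701]
force [-0.262 -0.395  0.239]
torque [-0.033  0.008 -0.024]
width 59.76118738412793
delta mm [382.011 104.048  90.868] turn -76.83094080266908
```

Call:
{"method": "drive_tool", "body": {
  "deltas": "0.382 0.104 0.0 -77 0.056; 0.382 0.104 0.0 -77 0.056; 0.382 0.104 0.0 -77 0.056; 0.382 0.104 0.0 -77 0.056; 0.382 0.104 0.0 -77 0.056; 0.382 0.104 0.05 -77 0.056; 0.382 0.104 0.09 -77 0.056; 0.382 0.104 0.09 -77 0.056; 0.382 0.104 0.09 -77 0.056; 0.382 0.104 0.09 -77 0.056; 0.382 0.104 0.09 -77 0.056"
}}

```text
clock: 3.95
eef_pos: [534.5, 190.8, 143.0]
tool_rot: [3.141, 0.003, 3.043]
force: [0.5, 0.6, 0.0]
width: 56.3
```

```bash
cat > d.py <<'E'
from h import *
import sys
exec(open('s.py').read())
P=s["eef_pos"]
for n,sc in(("top",5),("side",5)):
    p=imaging.get_image(n); q=proj(p,P); c,r=int(q[0]),int(q[1]); x0=max(0,c-70);y0=max(0,r-55)
    im=p["color"].copy(); p["color"]=im; save(p,sys.argv[-1]+n if 0 else n+f"_{s['clock']:.2f}",(x0,y0,x0+140,y0+110),sc)
    print(n,f"pics/{n}_{s['clock']:.2f}.png tcp px in crop",(q-[x0,y0])*sc)
    Q=cloud(p); np.savez(f"cl_{n}.npz",Q=Q)
E
python3 d.py 533 191 31 174.3
```

```text
clock 3.95
qpos [ 0.033  0.71  -0.681  1.828  0.599  0.818  0.518]
eef_pos [534.473 190.776 143.009]
tool_rot [3.141 0.003 3.043]
force [0.513 0.631 0.02 ]
torque [ 0.02  -0.036 -0.042]
width 56.27385695736168
delta mm [  1.829   0.062 112.004] turn 0.04866126035207685
top pics/top_3.95.png tcp px in crop [353.218 276.149]
side pics/side_3.95.png tcp px in crop [353.268 276.755]
```

View pics/top_3.95.png

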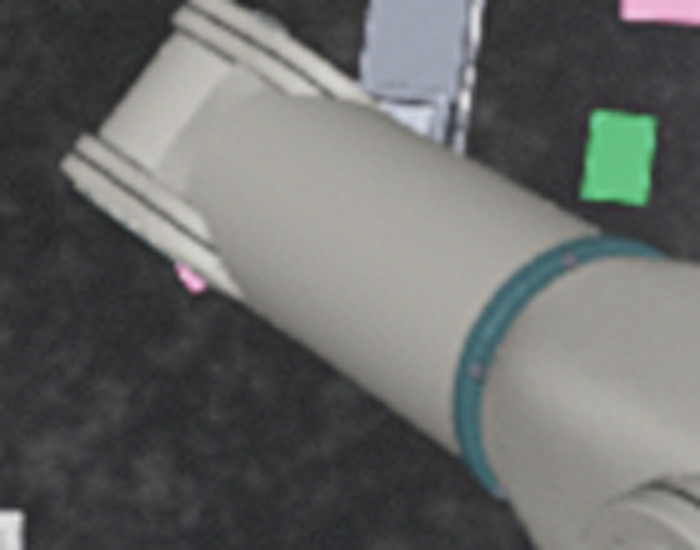

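View pics/side_3.95.png

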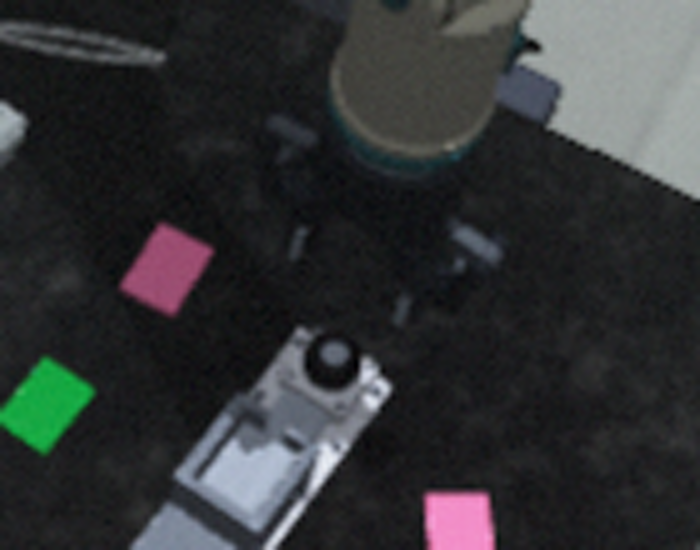

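```bash
python3 - <<'E'
from h import *
np.set_printoptions(precision=0,suppress=True)
p=imaging.get_image("top")
E_=proj(p,ctrl.read_state()["eef_pos"]); x0=int(E_[0])-70;y0=int(E_[1])-55
for c,r in[(100,160),(200,30),(160,110),(300,150),(400,200),(520,400),(600,500),(400,330)]:
    print(c,r,at_depth(p,(x0+c/5,y0+r/5)))
E
```

```text
100 160 [521. 228. 531.]
200 30 [569. 194. 531.]
160 110 [539. 208. 530.]
300 150 [513. 146. 594.]
400 200 [489. 108. 634.]
520 400 [418.  63. 718.]
600 500 [389.  40. 735.]
400 330 [445. 104. 656.]
```

Call:
{"method": "drive_tool", "body": {
  "deltas": "0.001 0 0.04 0 0.056; 0.001 0 0.07 0 0.056; 0.001 0 0.085 0 0.056; 0.001 0 0.095 0 0.056; 0.001 0 0.105 0 0.056; 0.001 0 0.111 0 0.056; 0.001 0 0.111 0 0.056"
}}

```text
clock: 4.97
eef_pos: [532.3, 192.0, 30.3]
tool_rot: [-3.141, 0.0, 3.046]
force: [0.8, 0.3, -0.0]
width: 55.9
```

```bash
python3 d.py 533 191 31 174.3
```

```text
clock 4.975
qpos [-0.056  0.862 -0.543  1.888  0.756  0.609  0.387]
eef_pos [532.348 191.99   30.27 ]
tool_rot [-3.141  0.     3.046]
force [ 0.794  0.303 -0.035]
torque [-0.007 -0.042 -0.006]
width 55.860732813897734
delta mm [-0.744 -0.924 -0.73 ] turn 0.20904564639218393
top pics/top_4.97.png tcp px in crop [353.335 278.232]
side pics/side_4.97.png tcp px in crop [350.38  277.913]
```

View pics/side_4.97.png

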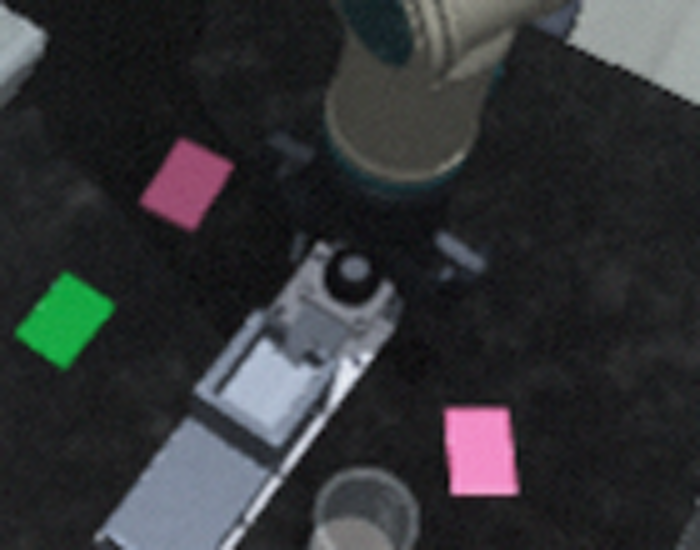

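Call:
{"method": "drive_tool", "body": {
  "deltas": "0 0 -0.001 0 0.036; 0 0 -0.001 0 0.034; 0 0 -0.001 0 0.03; 0 0 -0.001 0 0.02; 0 0 -0.001 0 0.02; 0 0 -0.001 0 0.02"
}}

```text
clock: 5.82
eef_pos: [532.6, 191.9, 32.0]
tool_rot: [-3.141, 0.001, 3.046]
force: [-1.2, -1.7, 6.2]
width: 29.7
```

```bash
python3 s.py
```

```text
clock 5.825
qpos [-0.055  0.859 -0.545  1.887  0.754  0.611  0.388]
eef_pos [532.561 191.854  32.014]
tool_rot [-3.141  0.001  3.046]
force [-1.182 -1.747  6.199]
torque [-0.313  0.257 -0.003]
width 29.68871173658393
```

Call:
{"method": "drive_tool", "body": {
  "deltas": "0.002 0 -0.001 0 0.02; 0.004 0 -0.001 0 0.02; 0.006 0 -0.001 0 0.02; 0.006 0 -0.001 0 0.02; 0.006 0 -0.001 0 0.02"
}}

```text
clock: 6.45
eef_pos: [530.6, 192.0, 32.2]
tool_rot: [3.14, 0.006, 3.044]
force: [10.7, -1.4, -9.0]
width: 29.4
```

```bash
python3 d.py
```

```text
clock 6.45
qpos [-0.059  0.854 -0.539  1.898  0.761  0.598  0.377]
eef_pos [530.572 192.031  32.25 ]
tool_rot [3.14  0.006 3.044]
force [10.729 -1.402 -9.028]
torque [-0.189 -2.235  0.006]
width 29.359967079404417
top pics/top_6.45.png tcp px in crop [352.744 275.903]
side pics/side_6.45.png tcp px in crop [352.288 279.072]
```

Call:
{"method": "drive_tool", "body": {
  "deltas": "-0.005 0 0 0 0.02; -0.005 0 0 10 0.02; -0.005 0 0 20 0.02; -0.005 0 0 30 0.02; -0.005 0 0 40 0.02; -0.005 0 0 50 0.02; -0.005 0 0 60 0.02; -0.005 0 0 70 0.02; -0.005 0 0 80 0.02; -0.005 0 0 90 0.02; -0.005 0 0 90 0.02; -0.005 0 0 90 0.02"
}}

```text
clock: 8.05
eef_pos: [530.3, 191.5, 32.1]
tool_rot: [-3.14, 0.001, 1.478]
force: [-2.1, -2.5, 0.2]
width: 29.3
```

```bash
python3 d.py
```

```text
clock 8.05
qpos [-0.298  0.8   -0.154  1.898  0.249  0.464 -0.722]
eef_pos [530.346 191.46   32.125]
tool_rot [-3.14   0.001  1.478]
force [-2.102 -2.479  0.18 ]
torque [-0.56  0.29 -0.01]
width 29.333859971183
top pics/top_8.05.png tcp px in crop [353.777 276.335]
side pics/side_8.05.png tcp px in crop [351.549 278.39 ]
```

Call:
{"method": "drive_tool", "body": {
  "deltas": "0 -0.002 0 0 0.02; 0 -0.005 0 0 0.02; 0 -0.009 0 0 0.02; 0 -0.012 0 0 0.02; 0 -0.012 0 0 0.02"
}}

```text
clock: 8.78
eef_pos: [520.3, 192.5, 32.2]
tool_rot: [3.14, 0.0, 1.475]
force: [1.3, -5.6, -4.6]
width: 29.2
```

Call:
{"method": "drive_tool", "body": {
  "deltas": "0 -0.008 0 0 0.02; 0 -0.016 0 0 0.02; 0 -0.024 0 0 0.02; 0 -0.032 0 0 0.02; 0 -0.040 0 0 0.02; 0 -0.048 0 0 0.02; 0 -0.055 0 0 0.02; 0 -0.062 0 0 0.02; 0 -0.066 0 0 0.02; 0 -0.068 0 0 0.02; 0 -0.068 0 0 0.02"
}}

```text
clock: 10.15
eef_pos: [457.1, 199.5, 32.3]
tool_rot: [3.133, -0.003, 1.472]
force: [14.6, -6.0, -16.6]
width: 29.4
```

```bash
python3 d.py
```

```text
clock 10.15
qpos [-0.397  0.747 -0.108  2.087  0.25   0.311 -0.813]
eef_pos [457.06  199.484  32.317]
tool_rot [ 3.133 -0.003  1.472]
force [ 14.599  -6.029 -16.562]
torque [-1.339 -2.82   0.05 ]
width 29.434771549043834
top pics/top_10.15.png tcp px in crop [351.305 276.118]
side pics/side_10.15.png tcp px in crop [350.769 276.429]
```

Call:
{"method": "drive_tool", "body": {
  "deltas": "0 0.003 0 0 0.02; 0 0.003 0 0 0.05; 0 0.003 0 0 0.056; 0 0.003 0 0 0.056; 0 0.003 0 0 0.056; 0 0.003 -0.03 0 0.056; 0 0.003 -0.07 0 0.056; 0 0.003 -0.1 0 0.056; 0 0.003 -0.1 0 0.056"
}}

```text
clock: 11.38
eef_pos: [456.0, 200.3, 134.4]
tool_rot: [3.137, -0.003, 1.475]
force: [0.0, -0.2, 0.8]
width: 55.9
```

```bash
python3 d.py 546.6 190.2 100 174; python3 c.py | grep -A1 -E "knob|tower"
```

```text
clock 11.375
qpos [-0.336  0.564 -0.195  2.031  0.196  0.56  -0.763]
eef_pos [456.01  200.294 134.396]
tool_rot [ 3.137 -0.003  1.475]
force [ 0.031 -0.172  0.76 ]
torque [ 0.034 -0.045 -0.001]
width 55.87964258069463
delta mm [-1.466 90.998 34.766] turn -89.49401867508166
top pics/top_11.38.png tcp px in crop [353.334 278.389]
side pics/side_11.38.png tcp px in crop [350.981 276.749]
top tower 180 mean [622.52 182.98  67.  ] rect [620.22 182.55] [58.68 64.13] 83.81954956054688
   pca yaw 68.75885488773322 x 586.1270218708552 653.1326701583362 y 150.36653714175122 213.44394176752778Traceback (most recent call last):
  File "c.py", line 8, in <module>
    i=1+np.argmax(st[1:,4]); P=Q[lab==i]
        ~~~~~~~~~^^^^^^^^^^
    return _wrapfunc(a, 'argmax', axis=axis, out=out, **kwds)
    return bound(*args, **kwds)
ValueError: attempt to get argmax of an empty sequence
```

View pics/side_11.38.png

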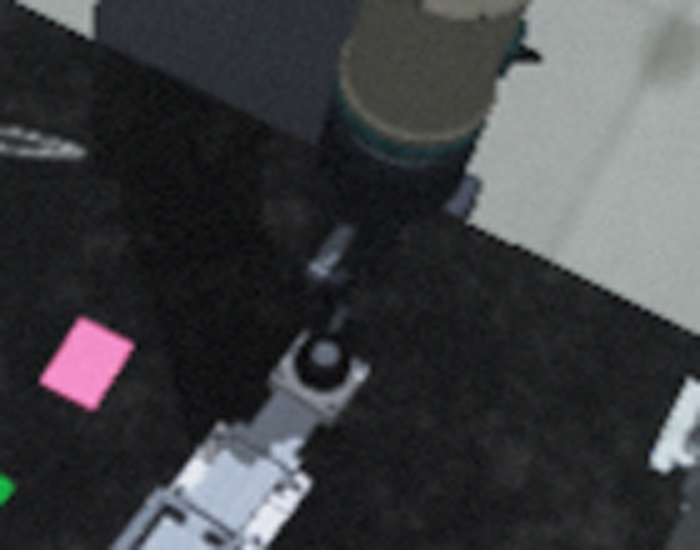

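View pics/top_11.38.png

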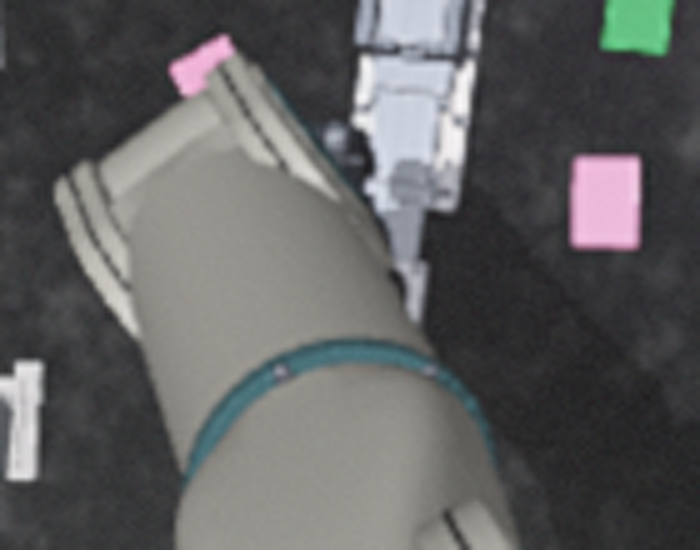

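Call:
{"method": "drive_tool", "body": {
  "deltas": "-0.0015 0.045 0.0 -10 0.056; -0.0015 0.091 0 -20 0.056; -0.0015 0.091 0.0 -40 0.056; -0.0015 0.091 0.0 -60 0.056; -0.0015 0.091 0.0 -89.5 0.056; -0.0015 0.091 0.0 -89.5 0.056; -0.0015 0.091 0.02 -89.5 0.056; -0.0015 0.091 0.04 -89.5 0.056; -0.0015 0.091 0.06 -89.5 0.056; -0.0015 0.091 0.075 -89.5 0.056; -0.0015 0.091 0.075 -89.5 0.056"
}}

```text
clock: 12.9
eef_pos: [543.8, 188.9, 55.5]
tool_rot: [-3.14, -0.003, 3.036]
force: [0.8, -0.2, 0.2]
width: 55.8
```

```bash
python3 d.py 546.6 190.2 14 174
```

```text
clock 12.9
qpos [-0.037  0.832 -0.558  1.849  0.685  0.666  0.457]
eef_pos [543.839 188.858  55.535]
tool_rot [-3.14  -0.003  3.036]
force [ 0.811 -0.173  0.231]
torque [-0.046  0.003  0.023]
width 55.8028910216457
delta mm [-2.737  1.689 41.524] turn -0.05490464699761333
top pics/top_12.90.png tcp px in crop [353.692 276.861]
side pics/side_12.90.png tcp px in crop [351.836 277.548]
```

View pics/side_12.90.png

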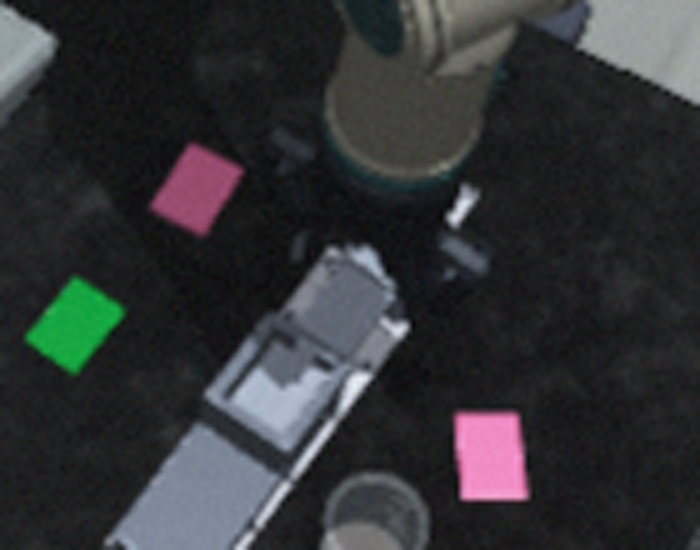

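```bash
python3 - <<'E'
from h import *
p=imaging.get_image("side"); q=proj(p,ctrl.read_state()["eef_pos"]); x0=int(q[0])-70;y0=int(q[1])-55
im=cv2.resize(p["color"][y0:y0+110,x0:x0+140,::-1],None,fx=5,fy=5,interpolation=cv2.INTER_CUBIC)
a=np.radians(-6); ux=np.array([np.cos(a),np.sin(a),0]);uy=np.array([-ux[1],ux[0],0])
c=np.array([546.6,190.2,28.])
def poly(c,w,h,col):
    pts=np.array([(proj(p,c+sx*w/2*ux+sy*h/2*uy)-[x0,y0]+.5)*5 for sx,sy in((1,1),(1,-1),(-1,-1),(-1,1))]).astype(int); cv2.polylines(im,[pts],True,col,1)
poly(c,50,36,(0,0,255)); t=c+75*ux; t[2]=67; poly(t,64,56,(0,255,0)); t[2]=10; poly(t,228,64,(255,255,0))
cv2.imwrite("pics/ov1.png",im)
E
```

```text
(no output)
```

View pics/ov1.png

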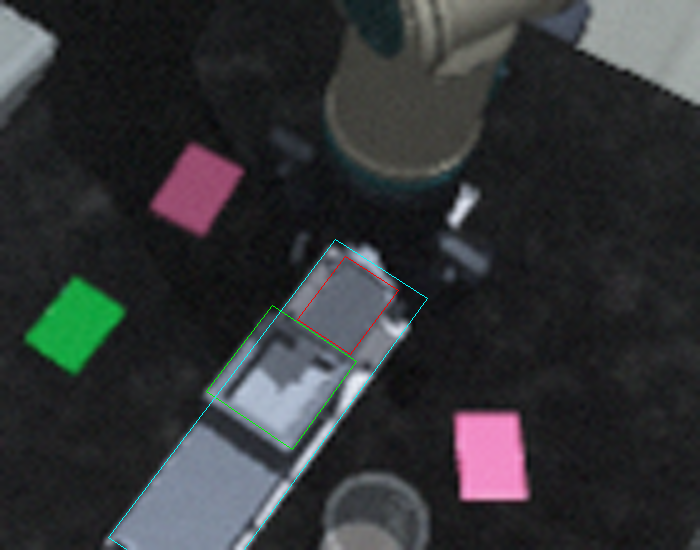

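Call:
{"method": "drive_tool", "body": {
  "deltas": "-0.003 0.0015 0.01 0 0.056; -0.003 0.0015 0.02 0 0.056; -0.003 0.0015 0.03 0 0.056; -0.003 0.0015 0.037 0 0.056; -0.003 0.0015 0.041 0 0.056; -0.003 0.0015 0.041 0 0.056"
}}

```text
clock: 13.8
eef_pos: [548.1, 190.4, 16.0]
tool_rot: [-3.141, -0.0, 3.037]
force: [-0.8, 0.2, -0.5]
width: 56.2
```

Call:
{"method": "drive_tool", "body": {
  "deltas": "0.001 0 0.001 0 0.045; 0.001 0 0.001 0 0.04; 0.001 0 0.001 0 0.035; 0.001 0 0.001 0 0.03; 0.001 0 0.001 0 0.03; 0.001 0 0.001 0 0.03"
}}

```text
clock: 14.55
eef_pos: [547.5, 190.6, 15.9]
tool_rot: [-3.142, 0.001, 3.037]
force: [-1.3, -0.4, 6.0]
width: 34.2
```

Call:
{"method": "drive_tool", "body": {
  "deltas": "0 0 -0.005 0 0.03; 0 0 -0.012 0 0.03; 0 0 -0.03 0 0.03; 0 0 -0.06 0 0.03; 0 0 -0.1 0 0.03; 0 0 -0.15 0 0.03; 0 0 -0.15 0 0.03"
}}

```text
clock: 15.42
eef_pos: [549.7, 192.3, 170.3]
tool_rot: [3.137, 0.008, 3.037]
force: [0.0, 0.0, -2.0]
width: 34.5
```

```bash
python3 d.py 666 -147 165 174
```

```text
clock 15.425
qpos [ 0.039  0.685 -0.683  1.77   0.548  0.875  0.574]
eef_pos [549.678 192.295 170.289]
tool_rot [3.137 0.008 3.037]
force [ 0.009  0.003 -1.985]
torque [-0.006 -0.035 -0.026]
width 34.45118907494672
delta mm [-151.078 -325.316    5.003] turn 0.004905631482984063
top pics/top_15.43.png tcp px in crop [353.612 278.909]
side pics/side_15.43.png tcp px in crop [354.794 277.113]
```

View pics/side_15.43.png

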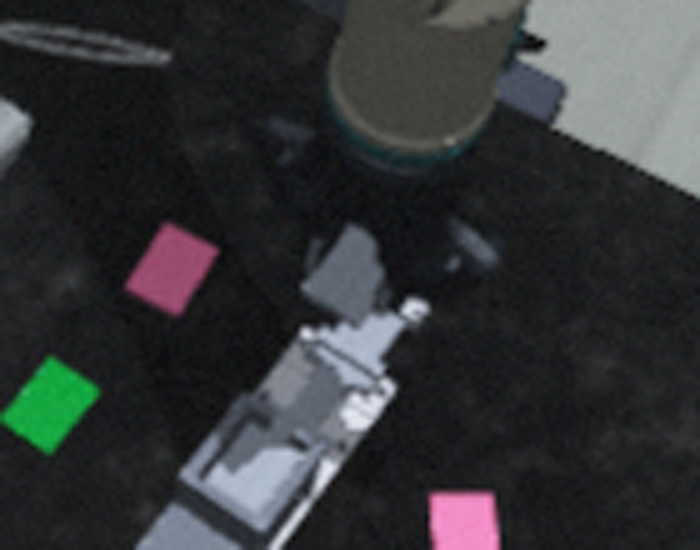

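Call:
{"method": "drive_tool", "body": {
  "deltas": "-0.015 -0.03 0 0 0.03; -0.03 -0.065 0 0 0.03; -0.045 -0.1 0 0 0.03; -0.06 -0.135 0 0 0.03; -0.08 -0.17 0 0 0.03; -0.095 -0.205 0 0 0.03; -0.11 -0.24 0 0 0.03; -0.125 -0.275 0 0 0.03; -0.14 -0.305 0 0 0.03; -0.151 -0.325 0 0 0.03; -0.151 -0.325 0 0 0.03; -0.151 -0.325 0 0 0.03"
}}

```text
clock: 17.02
eef_pos: [662.6, -146.6, 164.4]
tool_rot: [3.14, -0.002, 3.039]
force: [-1.0, 0.4, -0.4]
width: 34.2
```

```bash
python3 d.py 666 -147 79 174
```

```text
clock 17.025
qpos [ 0.546  0.829 -0.693  1.479  0.574  1.046  1.189]
eef_pos [ 662.557 -146.553  164.405]
tool_rot [ 3.14  -0.002  3.039]
force [-1.031  0.361 -0.432]
torque [ 0.02   0.042 -0.017]
width 34.1548241535657
delta mm [-3.663 -0.217 85.397] turn 0.10549377973288188
top pics/top_17.02.png tcp px in crop [351.112 278.691]
side pics/side_17.02.png tcp px in crop [353.531 279.138]
```

Call:
{"method": "drive_tool", "body": {
  "deltas": "-0.003 0 0.02 0 0.03; -0.003 0 0.04 0 0.03; -0.003 0 0.055 0 0.03; -0.003 0 0.066 0 0.03; -0.003 0 0.073 0 0.03; -0.003 0 0.077 0 0.03; -0.003 0 0.077 0 0.03; -0.003 0 0.077 0 0.03"
}}

```text
clock: 18.12
eef_pos: [666.9, -148.8, 88.9]
tool_rot: [3.142, 0.001, 3.037]
force: [-0.0, -0.2, -0.6]
width: 34.4
```

```bash
python3 d.py 666 -147 83 174
```

```text
clock 18.125
qpos [ 0.523  0.917 -0.644  1.518  0.639  0.924  1.141]
eef_pos [ 666.902 -148.765   88.882]
tool_rot [3.142 0.001 3.037]
force [-0.042 -0.195 -0.596]
torque [-0.001 -0.025 -0.022]
width 34.40671614831686
delta mm [1.087 1.661 5.881] turn 0.0020240420003858617
top pics/top_18.12.png tcp px in crop [352.215 279.49 ]
side pics/side_18.12.png tcp px in crop [353.548 278.998]
```

Call:
{"method": "drive_tool", "body": {
  "deltas": "0 0 0.001 0 0.03; 0 0 0.002 0 0.03; 0 0 0.003 0 0.03; 0 0 0.003 0 0.03"
}}

```text
clock: 18.73
eef_pos: [666.4, -148.8, 85.2]
tool_rot: [3.142, -0.0, 3.037]
force: [0.8, -0.0, -1.0]
width: 34.1
```

```bash
python3 s.py
```

```text
clock 18.725
qpos [ 0.522  0.921 -0.641  1.52   0.642  0.92   1.139]
eef_pos [ 666.414 -148.752   85.17 ]
tool_rot [ 3.142 -0.     3.037]
force [ 0.784 -0.027 -0.983]
torque [ 0.017 -0.004  0.013]
width 34.0649167309449
```

View pics/side_18.12.png

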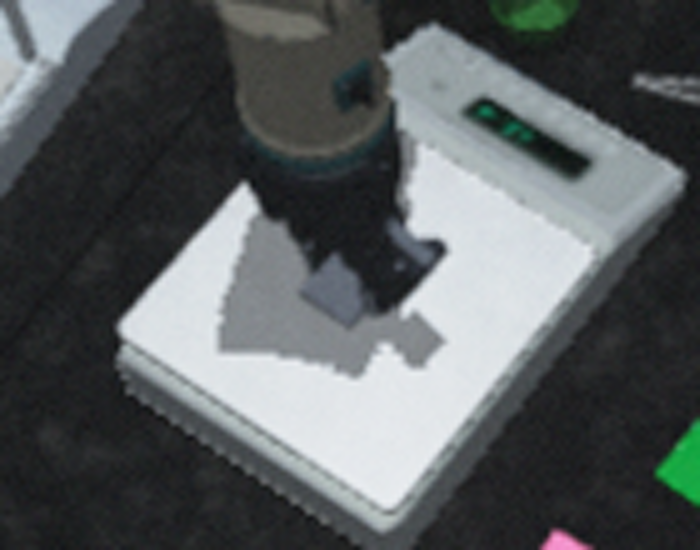

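Coupon hangs over the middle of the pan (about px 335,290). Down in 1 mm steps until there is contact.

Call:
{"method": "drive_tool", "body": {
  "deltas": "0 0 0.0005 0 0.03; 0 0 0.001 0 0.03; 0 0 0.001 0 0.03"
}}

```text
clock: 19.1
eef_pos: [666.5, -148.8, 84.3]
tool_rot: [3.142, -0.0, 3.037]
force: [-0.7, 0.1, -0.8]
width: 34.2
```

Call:
{"method": "drive_tool", "body": {
  "deltas": "0 0 0.0005 0 0.03; 0 0 0.001 0 0.03; 0 0 0.001 0 0.03"
}}

```text
clock: 19.48
eef_pos: [666.5, -148.7, 83.3]
tool_rot: [3.142, -0.0, 3.037]
force: [0.4, -1.3, -1.7]
width: 34.5
```

Call:
{"method": "drive_tool", "body": {
  "deltas": "0 0 0.0005 0 0.03; 0 0 0.001 0 0.03; 0 0 0.001 0 0.03"
}}

```text
clock: 19.85
eef_pos: [666.5, -148.7, 82.5]
tool_rot: [-3.142, 0.0, 3.037]
force: [-1.1, -0.7, 0.1]
width: 34.2
```

Call:
{"method": "drive_tool", "body": {
  "deltas": "0 0 0.0005 0 0.03; 0 0 0.001 0 0.03; 0 0 0.001 0 0.03"
}}

```text
clock: 20.23
eef_pos: [666.6, -148.8, 82.5]
tool_rot: [-3.141, 0.0, 3.037]
force: [-2.8, -0.3, 6.8]
width: 34.0
```

```bash
for i in 1 2 3; do python3 d.py | grep -E "force|eef"; done
```

```text
eef_pos [ 666.554 -148.753   82.464]
force [-2.825 -0.26   6.799]
eef_pos [ 666.552 -148.772   82.438]
force [-2.91   0.671  7.25 ]
eef_pos [ 666.551 -148.743   82.467]
force [-3.301 -0.414  7.204]
```

Call:
{"method": "drive_tool", "body": {
  "deltas": "0 0 -0.0005 0 0.036; 0 0 -0.0005 0 0.038; 0 0 -0.0005 0 0.04; 0 0 -0.0005 0 0.045; 0 0 -0.0005 0 0.055; 0 0 -0.0005 0 0.056; 0 0 -0.005 0 0.056; 0 0 -0.03 0 0.056; 0 0 -0.07 0 0.056; 0 0 -0.07 0 0.056"
}}

```text
clock: 21.78
eef_pos: [669.1, -148.4, 155.4]
tool_rot: [3.141, 0.007, 3.037]
force: [-0.4, 0.0, -0.2]
width: 55.7
```

```bash
python3 d.py 457 199.7 120 174
```

```text
clock 21.775
qpos [ 0.542  0.843 -0.686  1.475  0.586  1.028  1.183]
eef_pos [ 669.082 -148.407  155.361]
tool_rot [3.141 0.007 3.037]
force [-0.382  0.031 -0.245]
torque [-0.028 -0.02   0.035]
width 55.73295575502386
delta mm [247.552 324.021  33.701] turn -0.0001109962678640386
top pics/top_21.77.png tcp px in crop [352.287 275.696]
side pics/side_21.77.png tcp px in crop [350.483 279.901]
```

View pics/side_21.77.png

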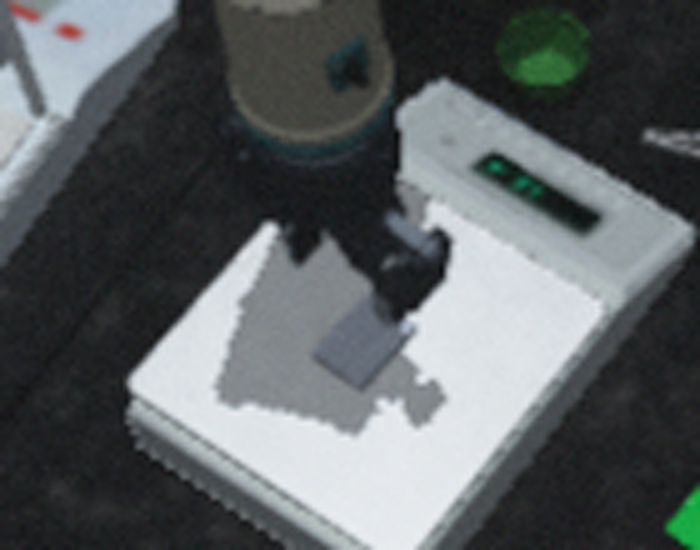

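Call:
{"method": "drive_tool", "body": {
  "deltas": "0.03 0.04 0 0 0.056; 0.065 0.085 0 0 0.056; 0.1 0.13 0 0 0.056; 0.135 0.175 0 0 0.056; 0.17 0.22 0 0 0.056; 0.2 0.265 0 0 0.056; 0.23 0.3 0 0 0.056; 0.2475 0.324 0.02 0 0.056; 0.2475 0.324 0.034 0 0.056; 0.2475 0.324 0.034 0 0.056"
}}

```text
clock: 23.12
eef_pos: [453.4, 197.8, 115.8]
tool_rot: [-3.139, -0.003, 3.037]
force: [0.6, -0.2, -0.1]
width: 56.0
```

```bash
cat d.py > e.py; cat >> e.py <<'E'
p=imaging.get_image("side"); q=proj(p,P); x0=max(0,int(q[0])-70);y0=max(0,int(q[1])-55)
print("knob top expect crop px",(proj(p,[457,199.7,51])-[x0,y0])*5)
E
python3 e.py 457 199.7 32 174
```

```text
clock 23.125
qpos [-0.058  0.659 -0.615  2.037  0.631  0.643  0.368]
eef_pos [453.441 197.796 115.786]
tool_rot [-3.139 -0.003  3.037]
force [ 0.623 -0.224 -0.131]
torque [-0.009 -0.042  0.04 ]
width 56.027117009284986
delta mm [-3.573  2.499 83.77 ] turn -0.015036077112881685
top pics/top_23.12.png tcp px in crop [353.105 276.133]
side pics/side_23.12.png tcp px in crop [353.557 277.314]
knob top expect crop px [336.029 336.926]
```

View pics/side_23.12.png

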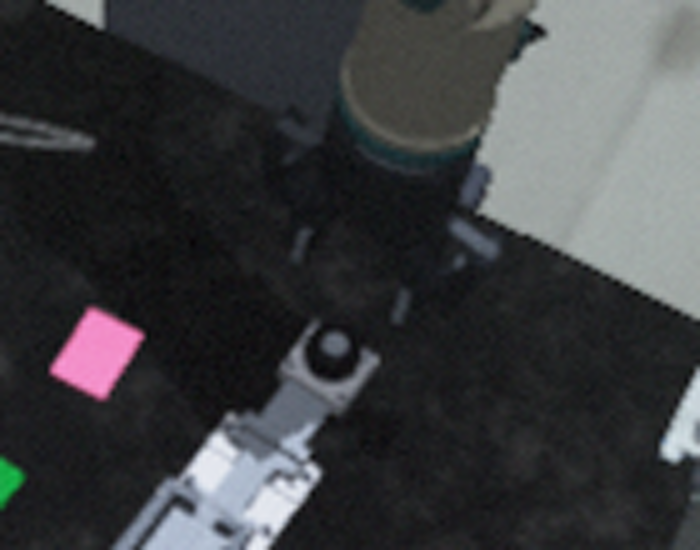

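Call:
{"method": "drive_tool", "body": {
  "deltas": "-0.003 0.002 0.02 0 0.056; -0.003 0.002 0.04 0 0.056; -0.003 0.002 0.06 0 0.056; -0.003 0.002 0.07 0 0.056; -0.003 0.002 0.078 0 0.056; -0.003 0.002 0.083 0 0.056; -0.003 0.002 0.083 0 0.056"
}}

```text
clock: 24.15
eef_pos: [457.4, 201.0, 34.3]
tool_rot: [-3.142, 0.0, 3.037]
force: [0.6, 0.9, 0.6]
width: 55.9
```

Call:
{"method": "drive_tool", "body": {
  "deltas": "0 0 0 0 0.04; 0 0 0 0 0.034; 0 0 0 0 0.03; 0 0 0 0 0.02; 0 0 0 0 0.02; 0 0 0 0 0.02"
}}

```text
clock: 24.9
eef_pos: [457.6, 199.9, 35.1]
tool_rot: [-3.14, 0.001, 3.037]
force: [-1.3, -1.6, 7.5]
width: 29.2
```

```bash
python3 s.py 531.6 191.8 32 174
```

```text
clock 24.9
qpos [-0.163  0.785 -0.464  2.07   0.785  0.467  0.235]
eef_pos [457.553 199.923  35.062]
tool_rot [-3.14   0.001  3.037]
force [-1.313 -1.632  7.518]
torque [-0.652  0.277 -0.017]
width 29.183324378583748
delta mm [-74.487  -0.309   3.132] turn -0.018237427761931713
```

Call:
{"method": "drive_tool", "body": {
  "deltas": "-0.006 0 0 0 0.02; -0.013 0 0 0 0.02; -0.02 0 0 0 0.02; -0.027 0 0 0 0.02; -0.034 0 0 0 0.02; -0.041 0 0 0 0.02; -0.048 0 0 0 0.02; -0.055 0 0 0 0.02; -0.061 0 0 0 0.02; -0.067 0 0 0 0.02; -0.073 0 0 0 0.02; -0.073 0 0 0 0.02"
}}

```text
clock: 26.4
eef_pos: [530.2, 192.1, 35.1]
tool_rot: [-3.139, 0.001, 3.036]
force: [-2.0, -3.8, 6.6]
width: 29.5
```

Call:
{"method": "drive_tool", "body": {
  "deltas": "-0.002 0 0 0 0.02; -0.004 0 0 0 0.02; -0.006 0 0 0 0.02; -0.006 0 0 0 0.02"
}}

```text
clock: 26.9
eef_pos: [532.1, 191.9, 35.0]
tool_rot: [-3.138, -0.005, 3.037]
force: [-10.0, -2.6, 13.5]
width: 29.2
```

Call:
{"method": "drive_tool", "body": {
  "deltas": "0.002 0 0 0 0.02; 0.002 0 0 0 0.045; 0.002 0 0 0 0.056; 0.002 0 0 0 0.056; 0.002 0 0 0 0.056; 0.002 0 -0.04 0 0.056; 0.002 0 -0.09 0 0.056; 0.002 0 -0.12 0 0.056; 0.002 0 -0.12 0 0.056"
}}

```text
clock: 28.02
eef_pos: [535.5, 193.9, 156.6]
tool_rot: [3.139, 0.004, 3.037]
force: [0.1, -0.1, 0.1]
width: 55.9
```

```bash
python3 s.py 480 -50 230 174
```

```text
clock 28.025
qpos [ 0.03   0.69  -0.68   1.814  0.57   0.838  0.535]
eef_pos [535.477 193.857 156.639]
tool_rot [3.139 0.004 3.037]
force [ 0.076 -0.111  0.141]
torque [-0.013  0.02   0.014]
width 55.89905189831915
delta mm [  29.317 -248.143  -74.104] turn -0.009196801691274459
```

Move the arm aside for a full look.

Call:
{"method": "drive_tool", "body": {
  "deltas": "0.01 -0.06 -0.02 0 0.056; 0.02 -0.12 -0.04 0 0.056; 0.04 -0.18 -0.06 0 0.056; 0.06 -0.24 -0.07 0 0.056; 0.08 -0.3 -0.07 0 0.056; 0.08 -0.3 -0.07 0 0.056; 0.08 -0.3 -0.07 0 0.056; 0.08 -0.3 -0.07 0 0.056"
}}

```text
clock: 29.02
eef_pos: [423.8, -95.3, 224.2]
tool_rot: [3.14, 0.0, 3.04]
force: [0.6, -0.2, 0.3]
width: 56.4
```

```bash
python3 b.py; python3 c.py | grep -A1 -E "knob|tower"; python3 s.py | head -3; python3 - <<'E'
from h import *
for n in("top","side"):
    p=imaging.get_image(n); save(p,n+"_end"); Q=cloud(p)
    save(p,n+"_endmag",(220,130,330,230) if n=="top" else (330,200,430,310),5)
    if n=="side": save(p,"side_endpan",(200,140,330,260),5)
    off=83.4 if n=="top" else 80.6
    m=(Q[...,2]>off+4)&(Q[...,2]<off+13)&(abs(Q[...,0]-666)<85)&(abs(Q[...,1]+147)<85)
    print(n,m.sum(),Q[m].mean(0) if m.any() else None, Q[m].std(0) if m.any() else None)
E
```

```text
top tower 214 z 67.24085306653683 mean [622.72 182.1   67.05] rect [624.96 198.24] [91.7  70.59] 82.45095825195312
top knob 106 z 50.56348744060517 mean [530.71 190.87  50.79] rect [531.42 190.95] [30.95 31.03] 54.19819641113281
top head 104 z 26.99311110992187 mean [531.66 190.7   27.25] rect [540.88 191.76] [46.9  60.82] 84.28026580810547
top base 428 z 8.998674164291401 mean [591.95 183.21   9.09] rect [619.21 185.02] [274.29 169.58] 0.032929111272096634
top pan 5001 z 83.49864076309245 mean [ 661.82 -147.6    83.64] rect [ 656.05 -147.18] [196.07 217.75] 86.0231704711914
side tower 202 z 64.40755503421133 mean [631.84 183.92  64.64] rect [632.01 202.25] [104.62  74.7 ] 71.3902587890625
side knob 62 z 48.592464721996066 mean [537.64 189.94  48.99] rect [535.43 190.69] [30.57 28.35] 24.305078506469727
side head 66 z 26.896599756282967 mean [544.73 192.14  26.9 ] rect [538.57 190.96] [43.82 37.26] 86.33389282226562
side base 244 z 8.616042919780512 mean [612.83 200.09   8.94] rect [619.62 189.45] [244.17 148.  ] 6.437154769897461
side pan 4230 z 80.86188233241319 mean [ 672.65 -145.
[... 462 characters left out ...]
29467682
--
side tower 189 mean [629.78 181.74  63.87] rect [626.57 181.36] [56.4  66.25] 84.1066665649414
   pca yaw 159.19611881252192 x 591.7677213520167 660.9956513033187 y 150.32506834847035 211.6331510839652
side knob 67 mean [536.05 191.28  47.9 ] rect [534.82 191.63] [29.35 28.3 ] 86.95973205566406
   pca yaw -153.94741169453013 x 520.9178580560636 549.4853311148375 y 177.03841429445413 206.32075735244337
clock 29.225
qpos [ 0.762  0.434 -0.827  2.081  0.443  0.807  1.135]
eef_pos [423.568 -95.718 224.268]
top 451 [ 664.79068214 -151.15467786   90.06268756] [38.0469637  37.15042014  2.24999752]
side 388 [ 672.02686162 -151.31195659   87.27483973] [38.07411304 38.21599707  2.3006349 ]
```

View pics/top_end.png

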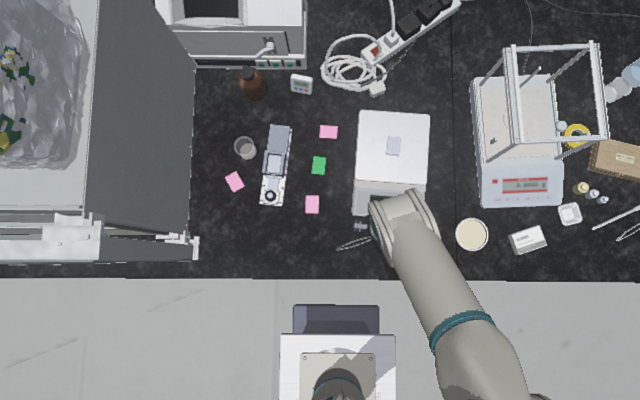

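View pics/side_endmag.png

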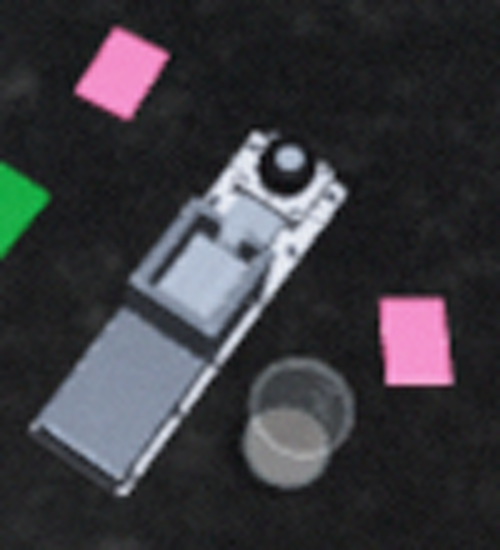

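View pics/side_endpan.png

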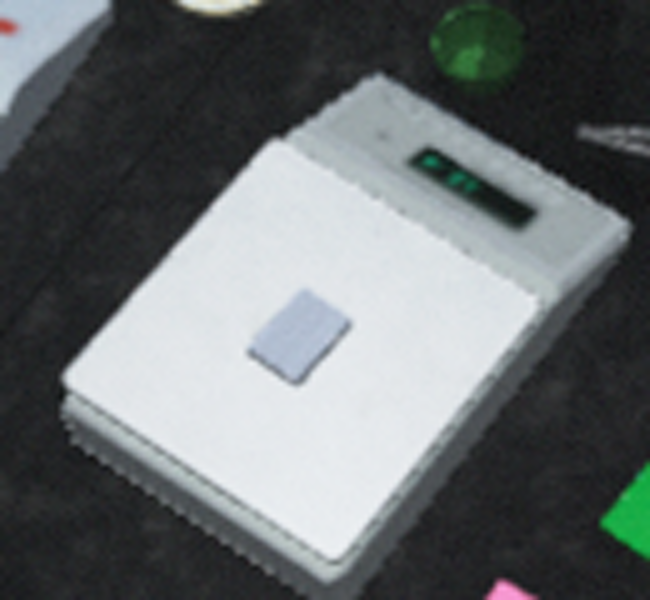

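The top picture shows the coupon on the pan at about (393,146). In the side crops it lies flat near the middle of the pan, the slide is home, and the stack is in the tower. The bystanders are where they were.

```bash
python3 -c "
from cell import ctrl
print(ctrl.finish_job())"
```

```text
the job is handed in; nothing more can be done
None
```

The job is done and handed in at about 29 s of the 58 s allowed. `finish_job` gave no verdict, so the outcome below rests on my own checks.

**What I did**
- **Slide:** it was bolted, giving about 2 mm under an 11 N pull. A 90° turn of the knob freed it, and I drew it about 74–75 mm to its stop.
- **Coupon:** I lifted the bottom coupon from the pocket and lowered it onto the middle of the pan until I felt contact (7 N). Then I let go.
- **Closing:** I pushed the slide back in until it stopped at about 10 N, let go of the knob and moved the arm clear.

**Last checks**
- **Coupon:** in both cameras it lies by itself near the pan's centre and looks flat. I judged this by eye; my attempt to measure its tilt and centre from depth was spoiled by other points on the pan.
- **Slide:** the knob is within about 1 mm of where it started, so the slide is home.
- **Stack and bystanders:** a coupon shows in the tower, but the ones under it can't be seen. The beaker, petri dish, green cup and forceps look unmoved; I did not measure them.

**Disagreements**
- The side camera reads about 5 mm farther in x and 2.5 mm lower than the top camera. I used the average in x and the top camera's heights; both grasps worked.
- The gripper reads about 2 mm narrower than the knob and coupon it held.

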